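# Put the shoe-care bottles and jars away in the divided drawer

### The arm

A 6-joint arm with a two-finger parallel gripper is mounted at the origin on the work surface. World frame = base frame: x ahead of the robot, y to its left, z up, the work surface at z = 0. Lengths are in mm, angles in degrees, forces in N, time in s.
With the tool pointing down it reaches from about 325 to 925 mm from the base axis. Payload 3.1 kg.
Tool frame: the origin (TCP) lies at the very end of the fingers, on their centre line; the grasp point (between the pads) lies grasp_offset behind it (grasp_offset is the distance from the TCP to the grasp point, in mm); z points along the fingers, x is the direction in which the jaws open and shut, and the axes are right-handed (so a half turn about z gives the same grasp; the last joint's range is limited). The gripper opens to 85 mm and grips with 20 to 120 N. Pads are 22 mm wide; open, the fingers measure 114 mm over their backs; the gripper's body (76 mm by 85 mm) begins 54 mm behind the grasp point. The pads swing forward as they close: fully open they stand 13 mm farther back than shut.
Start: joints at [-71.402, 12.427, 92.441, -0, 75.132, -6.429], TCP at [264.423, -566.321, 231.3] pointing down, gripper open.
Joint ranges: [-157.48, 157.48], [-44.54, 120.13], [17.64, 146.25], [-64.5, 244.5], [7.68, 150.69], [-147.95, 147.95]. Speed limits (degrees/s): [159.86, 159.86, 180, 180, 180, 180].

### API

Orientations are given as [roll, pitch, yaw] about the fixed x, y, z axes, in that order (R = Rz(yaw) Ry(pitch) Rx(roll)).
In Python, from station import * gives the robot as it stands. Calls block until the motion is done:
- goto(position, orientation): joint-space move of the TCP to a pose.
- move_l(position, attitude=None, speed=150): straight line of the TCP; attitude=None keeps the orientation; speed is the mean speed in mm/s.
- move_j(angles): joint-space move.
- grip(opening, squeeze=None): finger opening in mm; squeeze is the grip in N (None keeps the last); returns when the fingers have stopped.
- wait(seconds).
- solve_ik(position, orientation): joint angles nearest the present ones, or None.
- get_obs(): the state.
- get_image(name): name is "side" or "top" or "wrist"; returns the picture (400x640x3 uint8, red, green, blue); there is no depth.
- get_calibration(name): a dict with "fx", "fy", "cx", "cy" (pixels), "D" ([k1, k2, p1, p2, k3] as OpenCV has them; the pictures are not rectified), "R" (3x3) and "t" (3): a world point X has camera coordinates R X + t; the wrist camera has in their place "mount" (4x4, takes a point from camera to tool coordinates, whose origin is the TCP and whose axes are the tool frame's). Camera axes: x right, y down, z forward; pixel columns grow to the right and rows downward; lengths in mm; the calibration is good to about 2 mm. A picture is of the moment at which its call begins: read the wrist's pose just before it. get_calibration takes no time and is no camera call.
A pose or a line that the arm cannot do raises Unreachable and nothing moves.
- sign_off(): hands the job in, once; it reports no verdict.
Trained networks look in the newest picture that a camera, given by its name, has taken for a name from the list of things; names that differ only in an ending like _2 or _b are one class to them, and where a whole thing is asked for, a point or a joint stands for the part that bears it (a point fixed in the world has none). Each returns a list of dicts, best first, with "score" (0 to 1); they miss things now and then, are a little off and sometimes report something else, mostly with a low value. They report only what shows in the picture. A call takes as long as a camera call. They do not tell look-alikes from the thing itself.
- spot_in(name, camera): "extent" ([centre column, centre row, width, height] in pixels, round what is visible of it).
- regions_of(name, camera): "region" (400x640 bool, what is visible of it) and "extent" ([centre column, centre row, width, height] in pixels, round what is visible of it).
The state is a dict: "t": time; "joint_pos": joint angles; "qvel": joint speeds; "effort": joint torques, N m; "tcp_pos": TCP position; "ee_rot": TCP orientation; "wrist_force": force on the tool from outside, world axes, zero at the start; "moment": the same for the moment, N m; "grip_width": finger opening in mm.
Only numpy, scipy, OpenCV 4.12 (cv2) and the standard library are available. Lean on these libraries where they do the work, as an engineer would, in place of code of your own. Each camera call takes 0.05 s, during which the arm holds its last target.

### The job

Pull the half-open drawer all the way out until it clicks at its stop, then stand every bottle and jar that is out on the work surface upright in it, one to a cell: the tall bottles in the back row, the squat jars in the front row by the drawer front. When all are in, push the drawer fully home until it clicks shut, and leave the cup, clip, spray bottle and brush where they are.

Things in the scene. Friction and masses are not known exactly. Their poses are not given: they have to be found in the camera images.
- unit: Low smoky-grey plastic drawer unit, fixed to the work surface: 210 deep (x) x 268 wide (y) x 140 high. Origin: middle of the lower front edge, on the work surface. Its x axis points into the unit (the drawer opens along its -x), y to the left as seen from the robot, z up.
- drawer (a joint): How far the drawer is pulled out, m: 0 = shut, 0.160 = fully out at its stop, with all six cells clear of the unit. A spring catch acts near either end (about 5 N to pass its peak 5 mm from the end; past that it draws the drawer to the end and holds it); about 1 N of friction between. Front panel 264 wide, 12 thick, top edge at height 128.
- handle (a point): Middle of the steel bar handle on the drawer front: a round bar 12 thick, 120 long, lying along y, 108 above the work surface and, with the drawer shut, 52 in front (robot side) of the unit's front, with 34 clear between bar and front panel; two posts, 54 each side of the middle, join it to the panel. It can be pinched from above across x.
- front1 (a point): Centre of the floor of the left (+y) cell of the front row (the row next to the drawer's front panel, 36 behind the panel's inner face); cell 72 x 72 inside, floor at height 20, walls 4 to 6 thick rising 28 above it; cells 76 apart. Moves with the drawer; axes like the unit's.
- front2 (a point): Centre of the floor of the middle cell of the front row (the row next to the drawer's front panel, 36 behind the panel's inner face); cell 72 x 72 inside, floor at height 20, walls 4 to 6 thick rising 28 above it; cells 76 apart. Moves with the drawer; axes like the unit's.
- front3 (a point): Centre of the floor of the right (-y) cell of the front row (the row next to the drawer's front panel, 36 behind the panel's inner face); cell 72 x 72 inside, floor at height 20, walls 4 to 6 thick rising 28 above it; cells 76 apart. Moves with the drawer; axes like the unit's.
- back1 (a point): Centre of the floor of the left (+y) cell of the back row (the row deepest in the drawer, 112 behind the panel's inner face); cell 72 x 72 inside, floor at height 20, walls 4 to 6 thick rising 28 above it; cells 76 apart. Moves with the drawer; axes like the unit's.
- back2 (a point): Centre of the floor of the middle cell of the back row (the row deepest in the drawer, 112 behind the panel's inner face); cell 72 x 72 inside, floor at height 20, walls 4 to 6 thick rising 28 above it; cells 76 apart. Moves with the drawer; axes like the unit's.
- back3 (a point): Centre of the floor of the right (-y) cell of the back row (the row deepest in the drawer, 112 behind the panel's inner face); cell 72 x 72 inside, floor at height 20, walls 4 to 6 thick rising 28 above it; cells 76 apart. Moves with the drawer; axes like the unit's.
- bottle1: Tall bottle, 94 high: amber body 44 across up to 58, then a narrow black cap part 28 across from there to the top (straight sides from 65 up). Origin: centre of the underside; z up along the bottle. 0.10 to 0.21 kg. May be absent.
- bottle2: Tall bottle, 94 high: amber body 44 across up to 58, then a narrow black cap part 28 across from there to the top (straight sides from 65 up). Origin: centre of the underside; z up along the bottle. 0.10 to 0.21 kg. May be absent.
- bottle3: Tall bottle, 94 high: amber body 44 across up to 58, then a narrow black cap part 28 across from there to the top (straight sides from 65 up). Origin: centre of the underside; z up along the bottle. 0.10 to 0.21 kg. May be absent.
- jar1: Squat clear jar, 60 high: 45 across, with an aluminium lid 47 across from 40 up to the top. Origin: centre of the underside; z up along the jar. 0.09 to 0.19 kg. May be absent.
- jar2: Squat clear jar, 60 high: 45 across, with an aluminium lid 47 across from 40 up to the top. Origin: centre of the underside; z up along the jar. 0.09 to 0.19 kg. May be absent.
- jar3: Squat clear jar, 60 high: 45 across, with an aluminium lid 47 across from 40 up to the top. Origin: centre of the underside; z up along the jar. 0.09 to 0.19 kg. May be absent.
- cup: Bystander: steel measuring cup, 72 across, 55 high, on top of the unit. Origin: centre of the underside.
- clip: Bystander: yellow plastic clip 70 x 16 x 16, on top of the unit. Origin: centre of the underside.
- spray: Bystander: aqua spray bottle with white trigger head, 68 across, 200 high, on the work surface. Origin: centre of the underside.
- brush: Bystander: stiff nylon shoe brush, wooden back up, 160 x 50 x 44, on the work surface. Origin: centre of the underside.
Mind the look-alikes: they are no part of the job. What is shaped like the jar2 but turquoise is not meant. Leave any turquoise look-alike of the bottle2 alone.

How it is judged (in metres and radians):
On the way, in this order (a step that is already met when the one before it is completed fails the run):
1. the drawer is pulled out to its stop (value of joint drawer above 0.156 m), for 0.2 s.
2. with the drawer out, every bottle stands in a back cell and every jar in a front cell, let go (value of joint drawer above 0.156 m and (distance between bottle1 and back1 below 0.026 m or distance between bottle1 and back2 below 0.026 m or distance between bottle1 and back3 below 0.026 m) and angle between each of bottle1, bottle2, bottle3, jar1, jar2, jar3's own z axis and vertical below 0.15 rad and (distance between bottle2 and back1 below 0.026 m or distance between bottle2 and back2 below 0.026 m or distance between bottle2 and back3 below 0.026 m) and (distance between bottle3 and back1 below 0.026 m or distance between bottle3 and back2 below 0.026 m or distance between bottle3 and back3 below 0.026 m) and (distance between jar1 and front1 below 0.026 m or distance between jar1 and front2 below 0.026 m or distance between jar1 and front3 below 0.026 m) and (distance between jar2 and front1 below 0.026 m or distance between jar2 and front2 below 0.026 m or distance between jar2 and front3 below 0.026 m) and (distance between jar3 and front1 below 0.026 m or distance between jar3 and front2 below 0.026 m or distance between jar3 and front3 below 0.026 m) and linear speed of each of bottle1, bottle2, bottle3, jar1, jar2, jar3 below 0.03 m/s and contact force between the fingers and bottle1 below 0.1 N and contact force between the fingers and bottle2 below 0.1 N and contact force between the fingers and bottle3 below 0.1 N and contact force between the fingers and jar1 below 0.1 N and contact force between the fingers and jar2 below 0.1 N and contact force between the fingers and jar3 below 0.1 N), for 0.2 s.
3. the drawer is pushed home (value of joint drawer below 0.003 m), for 0.2 s.
At the end, for the whole second after the job is handed in: The drawer is shut to within 3 mm; each bottle stands upright (within 0.15 rad) on the floor of a back-row cell and each jar on that of a front-row cell, its underside's centre within 26 mm of the cell's; all at rest and let go (value of joint drawer below 0.003 m and (distance between bottle1 and back1 below 0.026 m or distance between bottle1 and back2 below 0.026 m or distance between bottle1 and back3 below 0.026 m) and angle between each of bottle1, bottle2, bottle3, jar1, jar2, jar3's own z axis and vertical below 0.15 rad and (distance between bottle2 and back1 below 0.026 m or distance between bottle2 and back2 below 0.026 m or distance between bottle2 and back3 below 0.026 m) and (distance between bottle3 and back1 below 0.026 m or distance between bottle3 and back2 below 0.026 m or distance between bottle3 and back3 below 0.026 m) and (distance between jar1 and front1 below 0.026 m or distance between jar1 and front2 below 0.026 m or distance between jar1 and front3 below 0.026 m) and (distance between jar2 and front1 below 0.026 m or distance between jar2 and front2 below 0.026 m or distance between jar2 and front3 below 0.026 m) and (distance between jar3 and front1 below 0.026 m or distance between jar3 and front2 below 0.026 m or distance between jar3 and front3 below 0.026 m) and linear speed of each of bottle1, bottle2, bottle3, jar1, jar2, jar3 below 0.03 m/s); the robot touches nothing.
It fails at once if the cup is displaced by more than 30 mm (distance of cup from where it was at the start of the episode above 0.03 m).
It fails at once if the clip is displaced by more than 30 mm (distance of clip from where it was at the start of the episode above 0.03 m).
It fails at once if the spray is displaced by more than 30 mm (distance of spray from where it was at the start of the episode above 0.03 m).
It fails at once if the brush is displaced by more than 30 mm (distance of brush from where it was at the start of the episode above 0.03 m).
Of bottle1, bottle2, bottle3, jar1, jar2, jar3 only 4 to 6 are there at a start; the rules pass over those that are not, and their reading is None.
At some moment in a run one of jar1, jar2, jar3 may be knocked a few centimetres aside while the robot is not near it.
It also fails if it takes over 210 s, if anything falls off the work surface, if the arm or the gripper's body presses on something with over 40 N, if the wrist force passes 120 N, or if a joint passes its speed limit or range.

## Working session

There is one attempt and no reset: what is moved stays moved. The work goes in short steps, each a Python script; the robot and the scene stay as the last script left them, time stands still between calls to the robot, and variables do not carry over. Pictures are saved under pics/ and viewed, and the job is handed in when it is done.

```bash
ls; mkdir -p pics; python3 - <<'E'
from station import *
import cv2, numpy as np
o=get_obs(); print(o)
import station; print([k for k in dir(station) if not k.startswith('_')])
for n in ["side","top","wrist"]:
    im=get_image(n); cv2.imwrite(f"pics/{n}0.png",im[:,:,::-1])
    c=get_calibration(n); print(n,{k:np.round(np.array(v),3).tolist() for k,v in c.items()})
E
```

```text
pics
{'t': 0.0, 'joint_pos': array([-7.14007601e+01,  1.24796952e+01,  9.25287883e+01,  2.14621727e-03,
        7.51306069e+01, -6.42893033e+00]), 'qvel': array([0.02627347, 0.00920126, 0.0999704 , 0.0542325 , 0.08224439,
       0.06753431]), 'effort': array([ 1.58189880e-03, -3.96839762e+01, -3.03851688e+01,  5.00855856e-05,
        9.65543819e-03, -3.38114518e-06]), 'tcp_pos': array([ 264.18141684, -565.52669849,  229.93363168]), 'ee_rot': array([-1.79982366e+02,  1.37983649e-01, -6.49723618e+01]), 'wrist_force': array([0.60913578, 0.14314789, 0.01684586]), 'moment': array([-0.00927433, -0.02482037, -0.04436343]), 'grip_width': 85.47342745594068}
['Unreachable', 'get_calibration', 'get_image', 'get_obs', 'goto', 'grasp_offset', 'grip', 'move_j', 'move_l', 'regions_of', 'sign_off', 'solve_ik', 'spot_in', 'wait']
side {'fx': 429.223, 'fy': 429.223, 'cx': 319.733, 'cy': 195.266, 'D': [-0.051, 0.0, 0.0, 0.0, 0.0], 'R': [[0.812, 0.583, 0.017], [0.469, -0.636, -0.613], [-0.346, 0.506, -0.79]], 't': [-457.295, -209.611, 1467.81]}
top {'fx': 500.093, 'fy': 500.093, 'cx': 324.803, 'cy': 197.168, 'D': [-0.106, 0.0, 0.0, 0.0, 0.0], 'R': [[-0.025, -1.0, 0.013], [-0.985, 0.023, -0.169], [0.168, -0.017, -0.986]], 't': [-5.149, 572.963, 1325.687]}
wrist {'fx': 337.717, 'fy': 337.717, 'cx': 319.232, 'cy': 199.648, 'D': [0.007, 0.0, 0.0, 0.0, 0.0], 'mount': [[1.0, 0.001, -0.001, -0.476], [-0.0, 0.952, 0.305, -77.836], [0.001, -0.305, 0.952, -142.905], [0.0, 0.0, 0.0, 1.0]]}
```

View pics/top0.png

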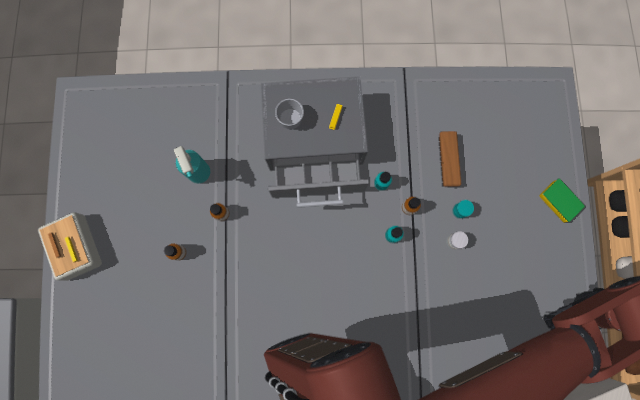

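View pics/side0.png

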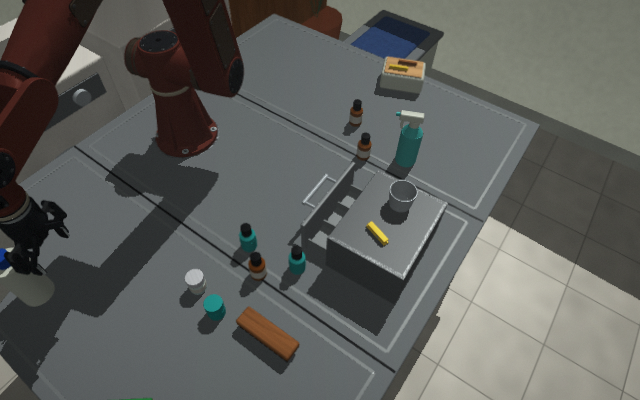

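```bash
python3 - <<'E'
from station import *
print("go",grasp_offset)
for cam in ["top","side"]:
  get_image(cam)
  for n in ["bottle1","jar1","handle","unit","spray","brush","cup","clip"]:
    print(cam,n,[(round(d['score'],2),[round(float(x)) for x in d['extent']]) for d in spot_in(n,cam)])
E
```

```text
go 18.700000000000003
top bottle1 [(0.75, [394, 234, 17, 17]), (0.72, [411, 207, 20, 18]), (0.7, [384, 182, 19, 22]), (0.68, [174, 253, 24, 17]), (0.62, [216, 212, 23, 20])]
top jar1 [(0.75, [462, 210, 26, 19]), (0.71, [458, 240, 20, 16]), (0.42, [336, 117, 13, 24])]
top handle [(0.94, [318, 180, 96, 54])]
top unit [(0.91, [314, 140, 109, 132])]
top spray [(0.96, [192, 165, 33, 35]), (0.4, [319, 179, 100, 52]), (0.18, [290, 115, 25, 28])]
top brush [(0.81, [449, 160, 23, 58]), (0.53, [217, 212, 21, 19]), (0.32, [319, 180, 98, 55])]
top cup [(0.98, [289, 115, 25, 32])]
top clip [(0.66, [335, 116, 12, 28])]
side bottle1 [(0.85, [248, 238, 18, 34]), (0.83, [297, 261, 20, 28]), (0.61, [256, 265, 19, 28]), (0.59, [361, 147, 14, 28]), (0.54, [356, 111, 16, 31])]
side jar1 [(0.89, [196, 281, 18, 24]), (0.58, [216, 308, 23, 28])]
side handle [(0.86, [330, 208, 58, 94])]
side unit [(0.73, [374, 233, 146, 141])]
side spray [(0.63, [409, 138, 30, 60])]
side brush [(0.67, [267, 335, 59, 60]), (0.27, [331, 208, 62, 88])]
side cup [(0.59, [403, 198, 29, 34])]
side clip [(0.45, [378, 233, 21, 22])]
```

Top view: amber bottles are at (174,252), (218,212) and (412,205). Turquoise look-alikes are at (383,180), (395,234) and (464,209). The white-lidded jar is at (459,240). The arm may be hiding more, so I'll enlarge these and localise them.

```bash
cat > h.py <<'E'
import numpy as np, cv2
from station import *
def proj(cam,X):
    c=get_calibration(cam); K=np.array([[c['fx'],0,c['cx']],[0,c['fy'],c['cy']],[0,0,1]])
    rv,_=cv2.Rodrigues(np.array(c['R'])); 
    return cv2.projectPoints(np.atleast_2d(np.array(X,float)),rv,np.array(c['t'],float),K,np.array(c['D'],float))[0][:,0]
def rt(o):
    from scipy.spatial.transform import Rotation as R
    return R.from_euler('xyz',o['ee_rot'],degrees=True).as_matrix()
def wristRt(o):
    c=get_calibration('wrist'); M=np.array(c['mount']); T=np.eye(4); T[:3,:3]=rt(o); T[:3,3]=o['tcp_pos']
    return np.linalg.inv(T@M)
def ray(cam,uv,o=None):
    c=get_calibration(cam); K=np.array([[c['fx'],0,c['cx']],[0,c['fy'],c['cy']],[0,0,1]])
    p=cv2.undistortPoints(np.array([[uv]],float),K,np.array(c['D'],float))[0,0]
    if cam=='wrist':
        W=wristRt(o); R,t=W[:3,:3],W[:3,3]
    else: R,t=np.array(c['R']),np.array(c['t'])
    return -R.T@t, R.T@np.array([p[0],p[1],1])
def at_z(cam,uv,z,o=None):
    C,d=ray(cam,uv,o); return C+d*(z-C[2])/d[2]
def save(im,name,box=None,k=1):
    if box: im=im[box[1]:box[3],box[0]:box[2]]
    if k!=1: im=cv2.resize(im,None,fx=k,fy=k,interpolation=cv2.INTER_CUBIC)
    cv2.imwrite('pics/'+name,im[:,:,::-1])
E
python3 - <<'E'
from h import *
im=get_image('top'); save(im,'t1.png',(250,70,480,260),3)
for n,uv in dict(b1=(174,247),b2=(218,208),b3=(412,202),tq1=(383,178),tq2=(397,231),).items(): print(n,at_z('top',uv,94).round())
for n,uv in dict(j1=(460,239),tj=(466,208),bx=(66,244)).items(): print(n,at_z('top',uv,60).round())
for n,uv in dict(spray=(188,160)).items(): print(n,at_z('top',uv,180).round())
for n,uv in dict(h1=(300,204),h2=(340,201)).items(): print(n,at_z('top',uv,108).round())
for n,uv in dict(p1=(269,190),p2=(369,180)).items(): print(n,at_z('top',uv,128).round())
for n,uv in dict(u1=(263,158),u2=(366,153),u3=(361,78),u4=(265,83)).items(): print(n,at_z('top',uv,140).round())
E
```

```text
b1 [441. 382.  94.]
b2 [542. 266.  94.]
b3 [ 547. -250.   94.]
tq1 [ 614. -176.   94.]
tq2 [ 470. -206.   94.]
j1 [ 447. -383.   60.]
tj [ 532. -406.   60.]
bx [457. 696.  60.]
spray [653. 327. 180.]
h1 [546.  48. 108.]
h2 [551. -58. 108.]
p1 [581. 127. 128.]
p2 [ 602. -134.  128.]
u1 [664. 141. 140.]
u2 [ 672. -128.  140.]
u3 [ 880. -123.  140.]
u4 [871. 135. 140.]
```

View pics/t1.png

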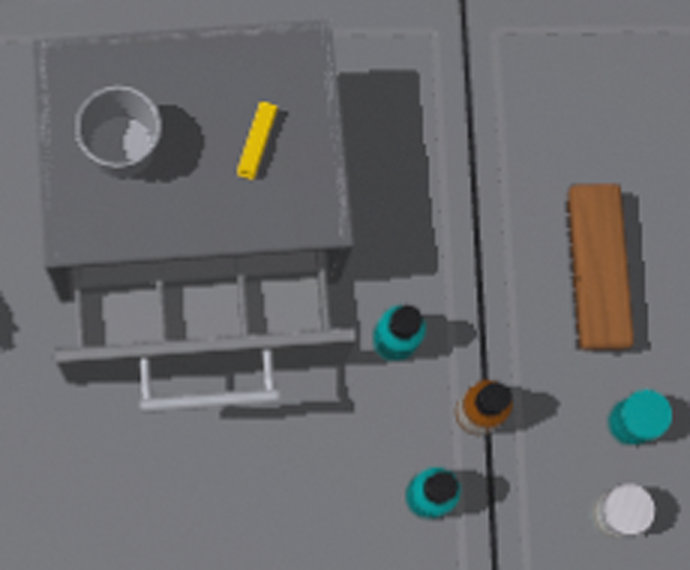

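View pics/wrist0.png

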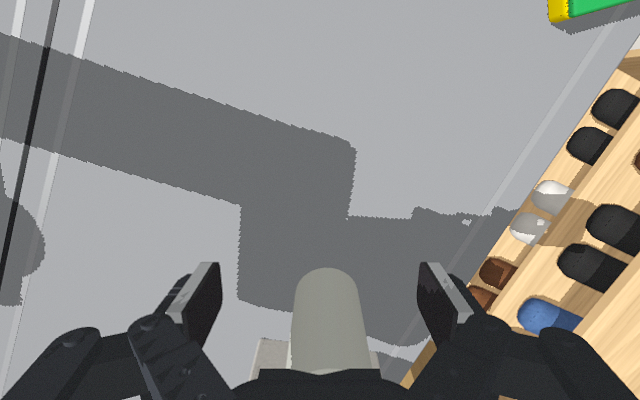

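```bash
python3 - <<'E'
from h import *
from scipy.optimize import least_squares
px=np.array([(48,265),(351,246),(331,22),(36,42),(58,360),(354,342),(141,404),(278,394)])/3+np.array([250,70])
def model(p):
    x,y,a,d=p
    L=np.array([(0,134,140),(0,-134,140),(210,-134,140),(210,134,140),(-12-d,132,128),(-12-d,-132,128),(-52-d,60,114),(-52-d,-60,114)],float)
    c,s=np.cos(a),np.sin(a); W=L.copy(); W[:,0]=x+c*L[:,0]-s*L[:,1]; W[:,1]=y+s*L[:,0]+c*L[:,1]
    return W
f=lambda p:(proj('top',model(p))-px).ravel()
r=least_squares(f,[660,0,0,80],x_scale=[10,10,.1,10]);print(r.x,np.degrees(r.x[2]));print(r.fun.reshape(-1,2).round(1))
p=model(r.x); im=get_image('side').copy()
for u in proj('side',p): cv2.circle(im,tuple(int(v) for v in u),2,(255,0,0),-1)
save(im,'s1.png',(160,80,460,380),2)
E
```

```text
[6.67322609e+02 1.17953688e+00 4.59162198e-02 6.90578208e+01] 2.630805608463798
[[-0.8  0.7]
 [ 0.8  0.2]
 [ 0.6 -0.3]
 [-0.5 -0.7]
 [-1.3  0.4]
 [ 1.3 -0.4]
 [-0.1 -0.1]
 [ 0.   0.1]]
```

View pics/s1.png

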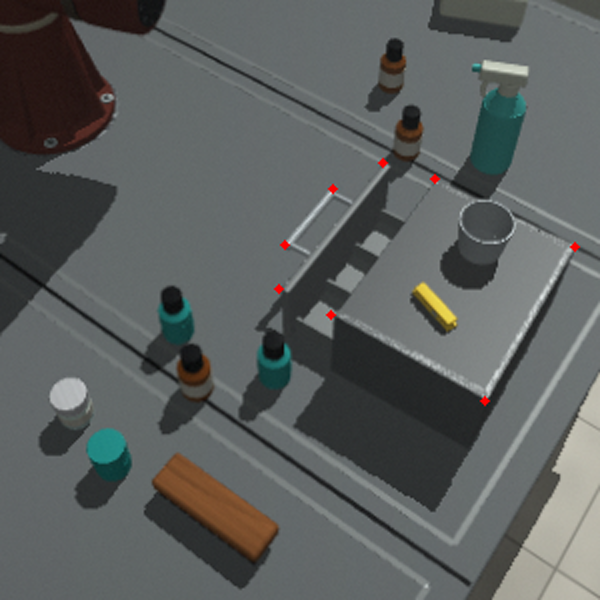

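The fit agrees with the side view: unit yaw 2.6°, drawer about 69 mm out, handle near (546,-4). Next I'll pull the drawer to its stop.

```bash
python3 - <<'E'
from h import *
ya=2.63
goto([546.4,-4.4,210],[180,0,ya])
o=get_obs(); print(o['t'],o['tcp_pos'],o['ee_rot'])
im=get_image('wrist'); save(im,'w1.png')
save(get_image('top'),'t2.png'); save(get_image('side'),'s2.png')
W=wristRt(o); c=get_calibration('wrist'); K=np.array([[c['fx'],0,c['cx']],[0,c['fy'],c['cy']],[0,0,1]])
a=np.radians(ya)
for s in (-60,60):
    X=np.array([546.4-np.sin(a)*s,-4.4+np.cos(a)*s,114]); print(s,cv2.projectPoints(X[None],cv2.Rodrigues(W[:3,:3])[0],W[:3,3],K,np.array(c['D']))[0].ravel().round())
E
```

```text
3.4 [546.56546574  -5.31495231 210.07339402] [ 1.79978469e+02 -1.08874782e-02  2.55254043e+00]
-60 [320. 273.]
60 [320. 119.]
```

View pics/w1.png

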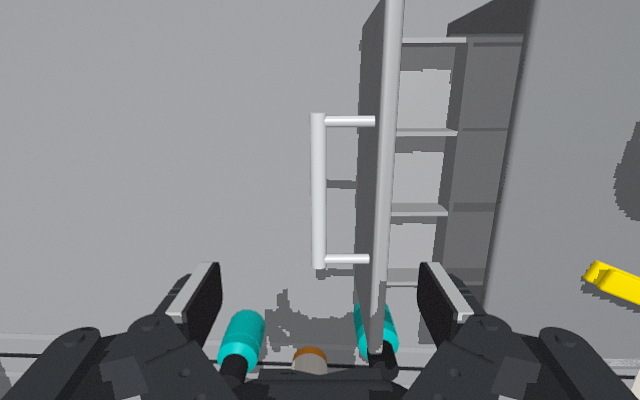

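View pics/t2.png

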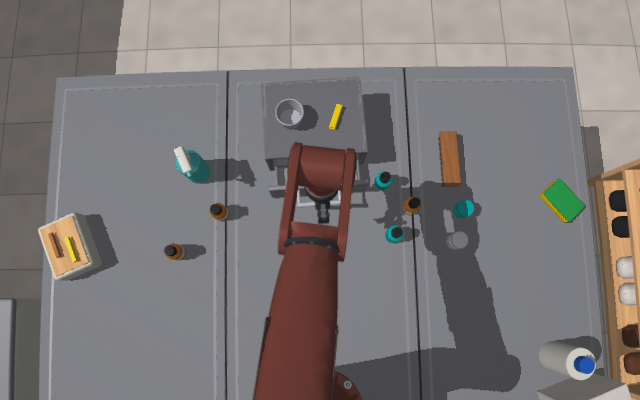

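View pics/s2.png

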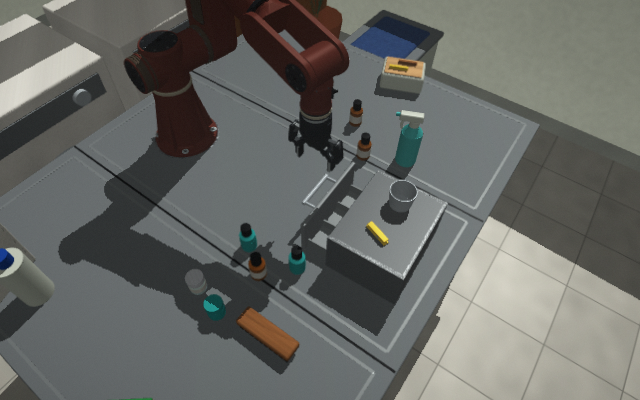

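The wrist view shows the handle bar at col 318, rows 113–268, within 2 px of the prediction across the bar. With the arm moved, no further jars appear, so there are 3 amber bottles and 1 jar. Now I'll pull the drawer.

```bash
python3 - <<'E'
from h import *
a=np.radians(2.63); ux=np.array([np.cos(a),np.sin(a),0])
grip(36,30)
p=np.array([545.6,-4.4,89.]); 
move_l(p+[0,0,40],speed=150); move_l(p,speed=80)
o=get_obs(); print(o['t'],o['tcp_pos'],o['wrist_force'],o['grip_width'])
grip(0,40)
o=get_obs(); print(o['tcp_pos'],o['wrist_force'],o['grip_width'])
for d in (40,70,85,91,95,99,103):
    move_l(p-ux*d,speed=80 if d<80 else 40); o=get_obs(); print(d,o['t'],o['tcp_pos'].round(1),o['wrist_force'].round(1),o['grip_width'])
    if np.linalg.norm(o['wrist_force'][:2])>18: break
E
```

```text
5.425 [545.34544531  -4.35616235  88.51238559] [-0.40836329 -0.21016751  0.01239298] 35.822805834491234
[546.18520878  -4.4788694   89.70514352] [-0.20324606 -0.07900158  1.5585431 ] 10.259102019540851
40 6.4167 [505.7  -6.5  89.6] [-1.1 -1.4  5.5] 10.230916740240488
70 6.9417 [475.3  -8.   89.7] [-0.5 -0.7  6.7] 10.678784550394806
85 7.4667 [463.1  -8.6  89.7] [ 6.9  0.1 -1.2] 10.604392918527722
91 7.7667 [455.5  -8.9  89.6] [ 3.8 -1.5  5.1] 10.42892464230189
95 8.0167 [455.5  -9.   89.7] [13.8 -0.2 -6.9] 10.78663689284824
99 8.2667 [455.6  -9.   89.9] [ 25.9   1.3 -18.6] 11.059911870483871
```

The handle stopped hard at x=455.5, which is the predicted stop, with the catch passed at about 463. I'll release it and inspect.

```bash
python3 - <<'E'
from h import *
move_l([456,-9.0,89.7],speed=40); wait(0.3)
print(get_obs()['wrist_force'].round(1))
grip(36,40)
move_l([456,-9,200]); 
grip(85)
goto([430,-200,300],[180,0,-65])
o=get_obs(); print(o['t'])
save(get_image('top'),'t3.png',(140,60,500,280),2)
save(get_image('wrist'),'w3.png')
E
```

```text
[ 1.4 -0.2  6.1]
11.6167
```

View pics/t3.png

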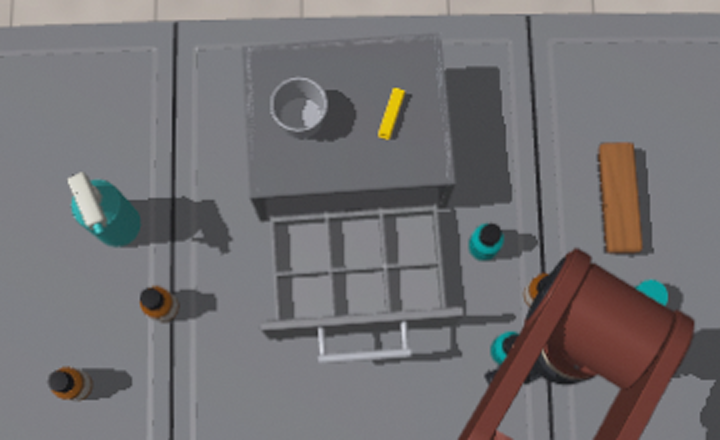

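View pics/w3.png

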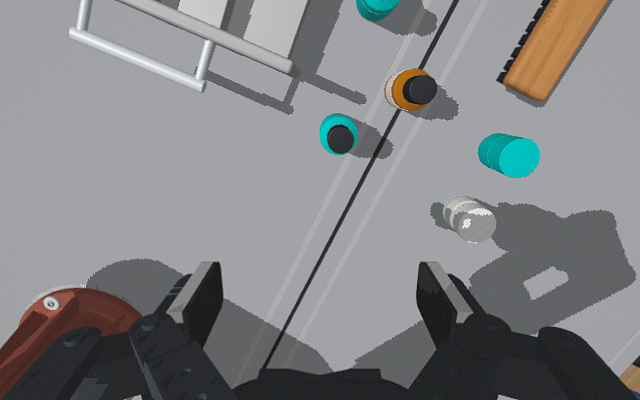

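Drawer is fully out, with all six cells visible. In the wrist view the amber bottle's cap is at (420,90) between turquoise bottles at (340,135) and (377,5). The clear jar, lid at (477,222), is next to the turquoise jar at (515,156). I'll compute precise positions and check the cells.

```bash
cat >> h.py <<'E'
A=np.radians(2.63)
def L2W(l): return np.array([667.3+np.cos(A)*l[0]-np.sin(A)*l[1],1.2+np.sin(A)*l[0]+np.cos(A)*l[1],l[2] if len(l)>2 else 0])
CELL={f'{r}{i}':L2W((x,(2-i)*76,20)) for r,x in (('front',-124),('back',-48)) for i in (1,2,3)}
E
python3 - <<'E'
from h import *
o=get_obs(); print(o['tcp_pos'].round(1))
for n,uv,z in (('b3',(420,90),94),('jar',(477,222),60),('tqj',(519,156),60),('tqb',(341,139),94)): print(n,at_z('wrist',uv,z,o).round(1),)
im=get_image('top').copy(); im=cv2.resize(im,None,fx=3,fy=3)
for k,v in CELL.items():
    print(k,v.round(1)); u=proj('top',v)[0]*3; cv2.circle(im,tuple(int(x) for x in u),3,(255,0,0),-1)
    for dx,dy in ((36,36),(36,-36),(-36,36),(-36,-36)):
        c=v+[dx*np.cos(A)-dy*np.sin(A),dx*np.sin(A)+dy*np.cos(A),28]; u=proj('top',c)[0]*3; cv2.circle(im,tuple(int(x) for x in u),2,(0,255,0),-1)
save(im,'t4.png',(700,400,1280,740))
E
```

```text
[ 429.8 -198.7  298.8]
b3 [ 542.5 -253.    94. ]
jar [ 444.4 -400.9   60. ]
tqj [ 532.5 -399.3   60. ]
tqb [ 467.1 -204.2   94. ]
front1 [539.9  71.4  20. ]
front2 [543.4  -4.5  20. ]
front3 [546.9 -80.4  20. ]
back1 [615.9  74.9  20. ]
back2 [619.4  -1.   20. ]
back3 [622.8 -76.9  20. ]
```

View pics/t4.png

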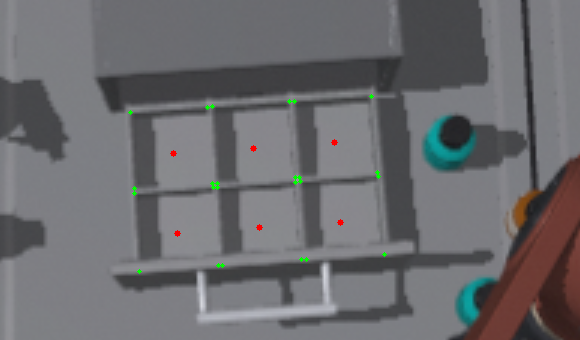

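The predicted cell corners match the picture. My two jar estimates differ by 18 mm in y, so I'll hover above it and look before grasping.

```bash
python3 - <<'E'
from h import *
# camera is offset toward -toolY; put camera over jar: yaw -45
goto([444-0,-395,230],[180,0,-50])
o=get_obs(); print(o['t'],o['tcp_pos'].round(1),o['joint_pos'].round(0))
save(get_image('wrist'),'w5.png')
print([(d['score'],np.round(d['extent'])) for d in spot_in('jar1','wrist')])
E
```

```text
12.6083 [ 444.4 -393.9  229.9] [-48.   9.  97.   0.  74.   2.]
[(0.9, array([389., 113.,  56.,  51.])), (0.69, array([328., 182.,  46.,  54.]))]
```

View pics/w5.png

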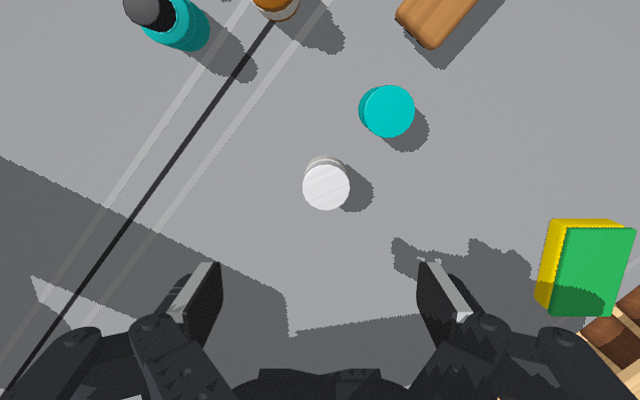

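The white-lidded clear jar is at (326,188) and the turquoise one at (388,111). The clear one, right next to the glass-coloured body, is the one meant. Now I'll pick it.

```bash
python3 - <<'E'
from h import *
o=get_obs()
j=at_z('wrist',(326.5,188),60,o); print(j.round(1))
d=get_image('wrist'); save(d,'w6.png',(270,60,470,260),3)
goto([j[0],j[1],120],[180,0,42]); grip(75,40)
move_l([j[0],j[1],34],speed=80); o=get_obs(); print(o['tcp_pos'].round(1),o['wrist_force'].round(1))
grip(0,45); o=get_obs(); print('w',o['grip_width'],o['tcp_pos'].round(1),o['wrist_force'].round(1))
move_l([j[0],j[1],220],speed=150); wait(.2); o=get_obs(); print('w',o['t'],o['grip_width'],o['tcp_pos'].round(1),o['wrist_force'].round(1))
save(get_image('wrist'),'w7.png')
E
```

```text
[ 440.9 -405.3   60. ]
[ 441.4 -405.8   34.8] [-0.5  0.3 -0.4]
w 45.24763336762231 [ 441.5 -405.9   34.9] [-0.4 -0.5  3.5]
w 17.6583 45.48035424074017 [ 440.5 -404.8  218.9] [-0.6 -0.5 -1.2]
```

View pics/w6.png

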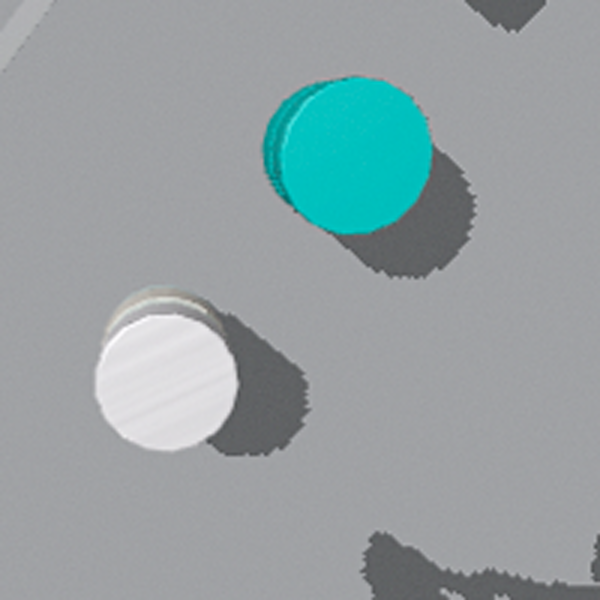

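View pics/w7.png

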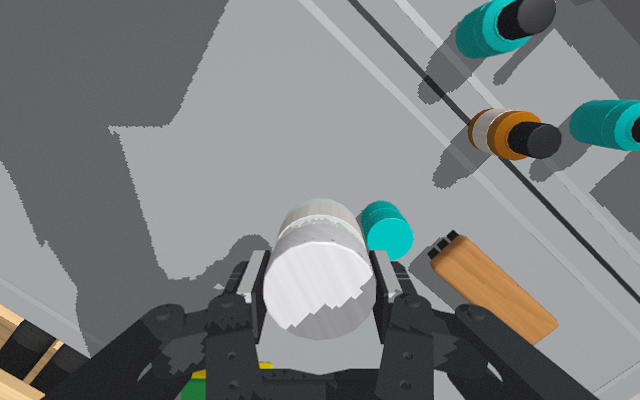

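The crop shows the white/aluminium-lidded jar, as opposed to the all-turquoise one, and it is held between the pads (45 mm). I'll place it in front2.

```bash
python3 - <<'E'
from h import *
t=L2W((-124+6,0)); print(t)
goto([t[0],t[1],220],[180,0,92.6]); o=get_obs(); print(o['t'],o['tcp_pos'].round(1),o['joint_pos'].round(0))
save(get_image('wrist'),'w8.png')
move_l([t[0],t[1],90],speed=120)
for z in (62,58,56,54.5):
    move_l([t[0],t[1],z],speed=30); o=get_obs(); print(z,o['tcp_pos'].round(1),o['wrist_force'].round(1))
    if o['wrist_force'][2]>8: break
grip(62,40); wait(.2); o=get_obs(); print(o['grip_width'],o['wrist_force'].round(1))
move_l([t[0],t[1],220],speed=150)
save(get_image('wrist'),'w9.png'); print(get_obs()['t'])
E
```

```text
[549.42429166  -4.21455292   0.        ]
19.2417 [549.6  -5.2 220.1] [  -8.    4.  103.   -0.   73. -100.]
62 [549.7  -4.2  62.2] [-0.6 -0.2 -2. ]
58 [549.1  -4.2  57.7] [-0.5  0.1 -0.2]
56 [549.2  -4.2  55.8] [-0.5 -0.4 -0.6]
54.5 [549.9  -4.3  54.9] [-0.5 -0.1  0.7]
62.08609346860364 [-0.8  0.2  0.5]
24.2
```

View pics/w9.png

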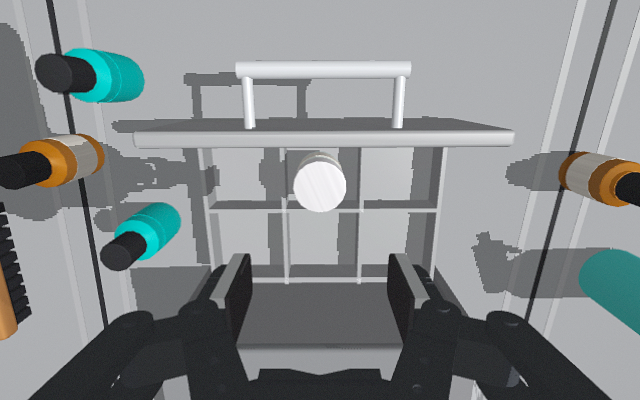

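The jar stands in front2, lid at (320,187). Next is the amber bottle on the right, between the turquoise ones.

```bash
python3 - <<'E'
from h import *
goto([545,-252,240],[180,0,92.6]); o=get_obs(); print(o['t'],o['tcp_pos'].round(1))
save(get_image('wrist'),'w10.png',(120,20,520,320),2)
E
```

```text
25.175 [ 544.9 -250.8  239.4]
```

View pics/w10.png

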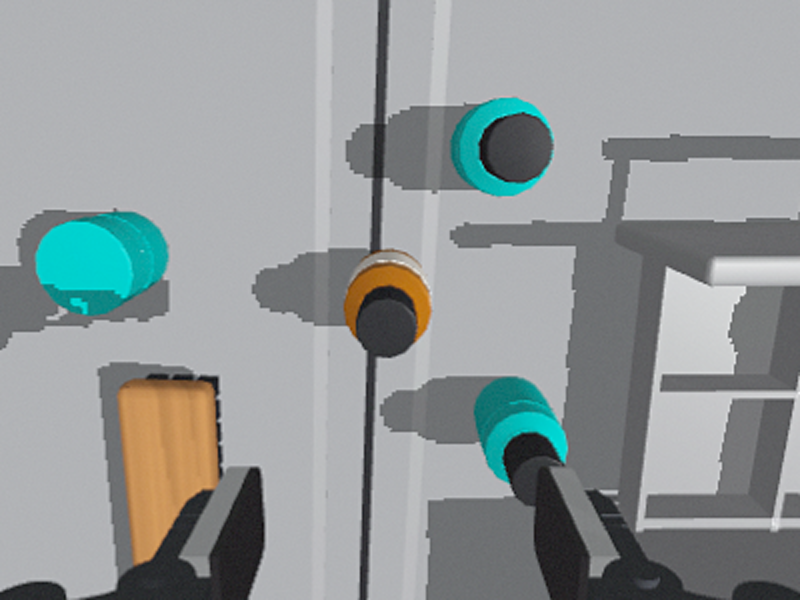

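The amber bottle with the white label has its cap at crop (387,326), which is pixel (313.5,183). The turquoise bottles are at crop (515,148) and (530,470). I'll pick the amber one.

```bash
cat >> h.py <<'E'
def pickbottle(b,yaw=92.6):
    goto([b[0],b[1],150],[180,0,yaw]); grip(52,40)
    move_l([b[0],b[1],66],speed=80); o=get_obs(); print('dn',o['tcp_pos'].round(1),o['wrist_force'].round(1))
    grip(0,45); o=get_obs(); print('grip',o['grip_width'],o['wrist_force'].round(1))
    move_l([b[0],b[1],250],speed=150); wait(.2); o=get_obs(); print('up',o['t'],o['grip_width'],o['wrist_force'].round(1))
def place(t,zs,yaw=92.6,op=50,up=250):
    goto([t[0],t[1],up],[180,0,yaw]); move_l([t[0],t[1],zs+30],speed=120)
    for z in (zs+8,zs+4,zs+2,zs+.5):
        move_l([t[0],t[1],z],speed=30); o=get_obs()
        if o['wrist_force'][2]>8: break
    print(z,o['tcp_pos'].round(1),o['wrist_force'].round(1))
    grip(op,40); wait(.2); o=get_obs(); print(o['grip_width'],o['wrist_force'].round(1))
    move_l([t[0],t[1],up],speed=150); print(get_obs()['t'])
E
python3 - <<'E'
from h import *
o=get_obs(); b=at_z('wrist',(313.5,183),94,o); print(b.round(1))
pickbottle(b); save(get_image('wrist'),'w11.png')
E
```

```text
[ 543.4 -254.6   94. ]
dn [ 544.  -254.9   66.8] [-0.1  0.3 -0.2]
grip 26.67597472150765 [-0.3 -0.1  2.6]
up 29.0583 26.8191448686076 [-0.   0.2 -1.7]
```

View pics/w11.png

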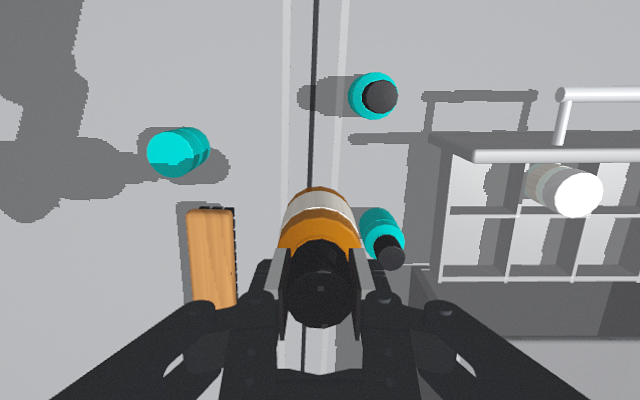

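```bash
python3 - <<'E'
from h import *
place(L2W((-50,-76)),86.5)
goto([545,262,260],[180,0,92.6]); o=get_obs(); print(o['t'],o['tcp_pos'].round(1))
save(get_image('wrist'),'w12.png',(120,20,520,320),2)
save(get_image('top'),'t5.png',(240,60,480,260),3)
E
```

```text
87.0 [620.8 -77.   87. ] [ 0.4  0.4 -0.7]
50.0912388563114 [-0.1  0.6  0.1]
34.6167
35.925 [545.5 261.  259.8]
```

View pics/w12.png

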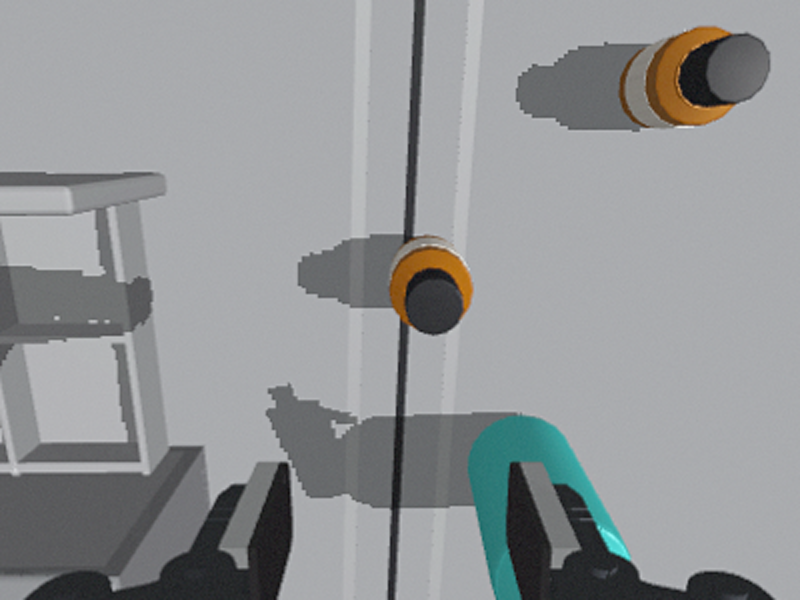

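View pics/t5.png

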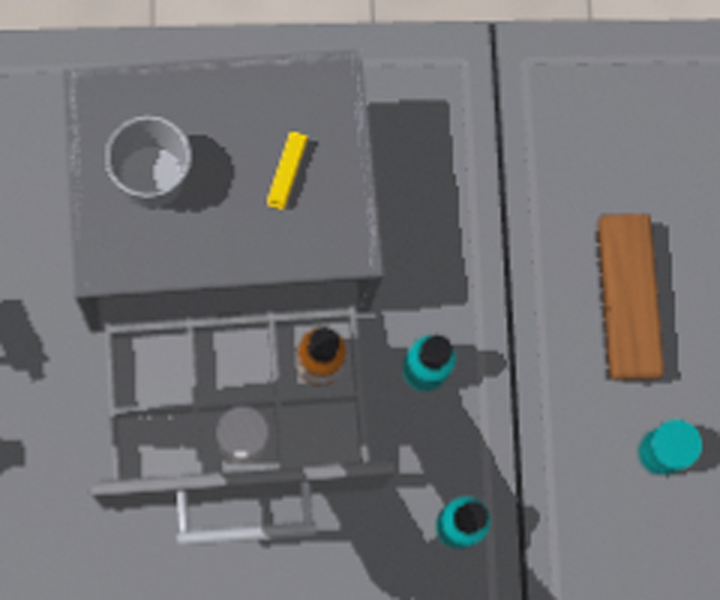

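The first bottle stands in back3 at crop (322,350). The left amber bottle's cap is at crop (435,303), pixel (337.5,171.5), and the spray bottle is clear of it. I'll pick this one for back1. Placing it at the far left keeps back2 free for the last one.

```bash
python3 - <<'E'
from h import *
o=get_obs(); b=at_z('wrist',(337.5,171.5),94,o); b2=at_z('wrist',(489,54.5),94,o); print(b.round(1),b2.round(1)); print(at_z('wrist',(380,235),60,o))
pickbottle(b); 
place(L2W((-50,76)),86.5)
goto([b2[0],b2[1],260],[180,0,92.6]); o=get_obs(); print(o['t'],o['tcp_pos'].round(1))
save(get_image('wrist'),'w13.png',(120,20,520,320),2)
save(get_image('top'),'t6.png',(140,60,480,260),2)
E
```

```text
[537.5 278.1  94. ] [431.4 399.4  94. ]
[614.65350068 331.44633123  60.        ]
dn [538.2 278.4  66.8] [-0.8 -0.6  0.5]
grip 26.736574888921055 [ 0.1 -0.5  3.8]
up 39.8833 26.624996584496213 [-0.7 -0.2 -1. ]
87.0 [613.9  74.8  87. ] [-0.4  0.4 -1.5]
50.24825925868345 [ 1.   0.9 -0.6]
45.475
46.8667 [432.2 398.7 259.8]
```

View pics/w13.png

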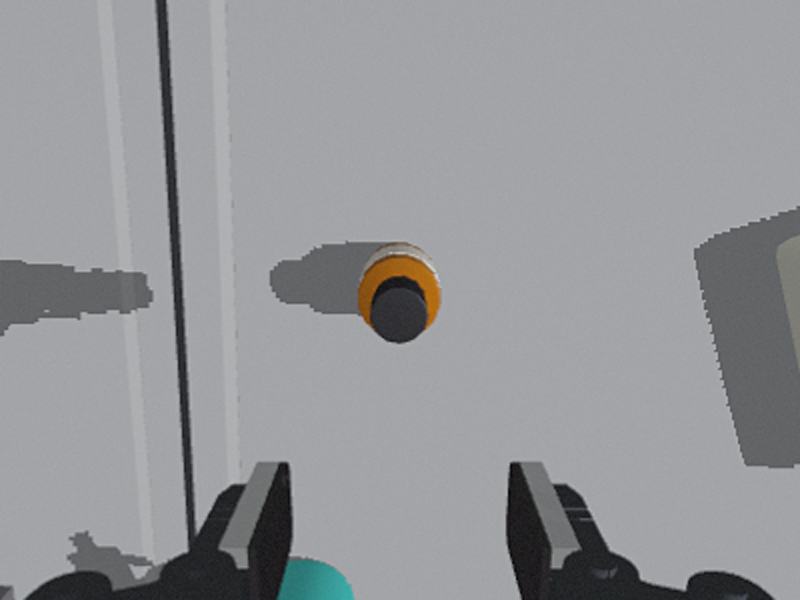

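View pics/t6.png

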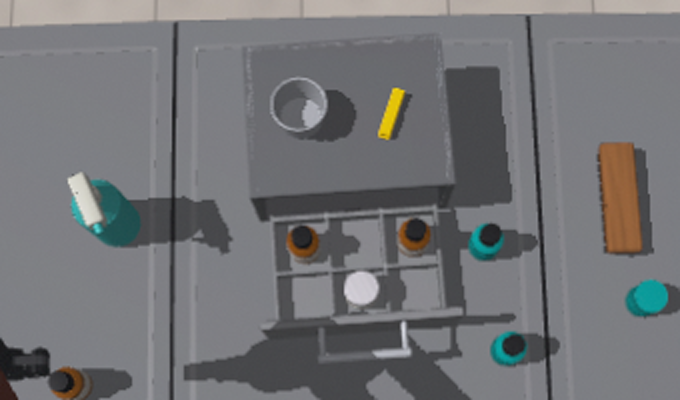

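Back1 and back3 are filled, and the jar is in front2. The last amber cap is at crop (399,315), pixel (319.5,177.5).

```bash
python3 - <<'E'
from h import *
o=get_obs(); b=at_z('wrist',(319.5,177.5),94,o); print(b.round(1))
pickbottle(b)
place(L2W((-50,0)),86.5,op=46)
o=get_obs(); save(get_image('wrist'),'w14.png')
goto([430,-9,260],[180,0,2.63]); print(get_obs()['t'])
save(get_image('side'),'s3.png',(260,130,460,290),4)
save(get_image('wrist'),'w15.png')
E
```

```text
[430.7 399.4  94. ]
dn [431.3 399.8  66.8] [-0.8  0.9 -0.1]
grip 26.703421602922226 [-0.2 -0.9  3.6]
up 50.8167 27.085369975507135 [-0.2  0.1 -2.6]
87.0 [617.4  -1.1  87. ] [ 0.3 -0.1 -0.8]
46.34380611873248 [-0.3 -0.6 -0.1]
57.125
58.5167
```

View pics/w14.png

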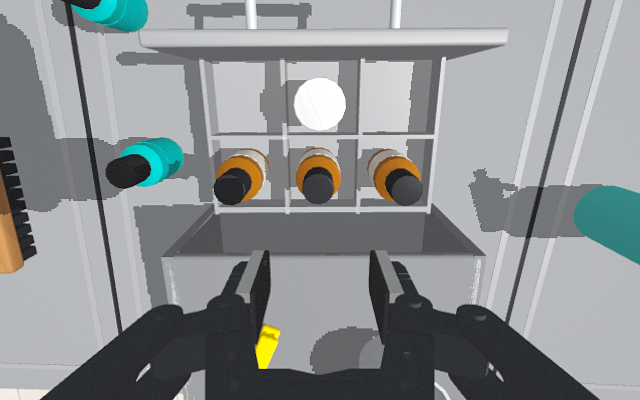

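View pics/s3.png

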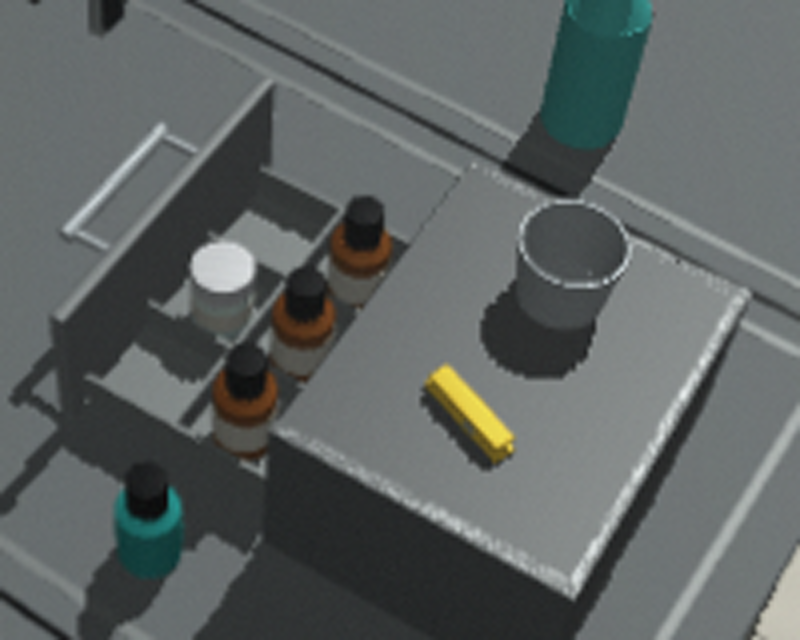

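View pics/w15.png

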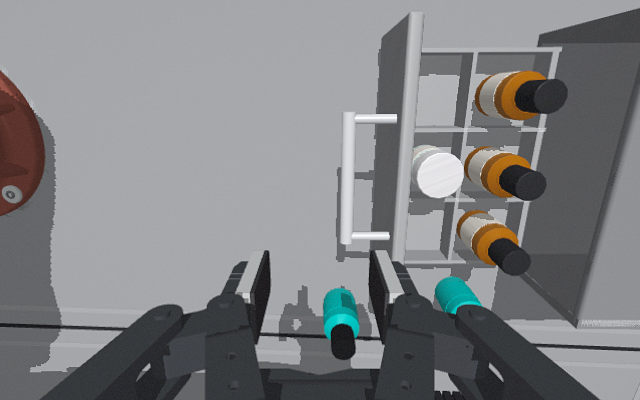

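All four stand upright: bottles in back1–3, jar in front2, and the drawer is out. Now I'll grip the handle and push it home gently.

```bash
python3 - <<'E'
from h import *
p=np.array([455.5,-9.,89.5]); ux=np.array([np.cos(A),np.sin(A),0])
grip(36,40)
goto(p+[0,0,110],[180,0,2.63]); move_l(p+[0,0,40]); move_l(p,speed=70)
print(get_obs()['wrist_force'].round(1)); grip(0,40); o=get_obs(); print(o['grip_width'],o['tcp_pos'].round(1))
for d,s in ((6,15),(12,25),(80,60),(140,60),(152,30),(157,20),(160,15),(162,15),(164,15)):
    move_l(p+ux*d,speed=s); o=get_obs(); print(d,o['t'],o['tcp_pos'].round(1),o['wrist_force'].round(1),round(o['grip_width'],1))
    if np.linalg.norm(o['wrist_force'][:2])>20: break
E
```

```text
[ 0.2 -0.4 -0.1]
10.592788128691994 [456.   -9.1  90.1]
6 61.475 [456.7  -9.   90. ] [-14.9  -1.7  18.2] 10.4
12 61.8667 [468.3  -8.5  90.1] [-0.5  0.4  4.4] 10.6
80 63.15 [536.5  -5.1  90.1] [1.5 1.5 4.4] 10.4
140 64.3 [596.1  -2.2  90.1] [1.  2.4 5.5] 10.6
152 64.85 [606.   -1.7  90.1] [-3.9  2.3  9.2] 10.5
157 65.25 [610.7  -1.4  90.1] [-3.   1.2  8. ] 10.4
160 65.6 [615.3  -1.2  90.1] [-1.8  1.5  7.8] 10.1
162 65.8833 [615.3  -1.2  90.1] [-6.4  0.9 11.3] 10.8
164 66.1667 [615.3  -1.2  90. ] [-12.    1.3  14.1] 10.1
```

```bash
python3 - <<'E'
from h import *
move_l([615.3,-1.2,90],speed=30); wait(.3)
grip(36,40); wait(.2); o=get_obs(); print(o['wrist_force'].round(1))
move_l([615.3,-1.2,200],speed=120)
goto([480,-60,330],[180,0,2.63]); wait(.5); goto([330,-420,330],[180,0,-40]);o=get_obs(); print(o['t'],o['wrist_force'].round(1))
im=get_image('top'); save(im,'t7.png',(140,60,500,280),2); s=get_image('side'); save(s,'s4.png',(160,80,460,380),2)
E
```

```text
[-0.6  0.2 -0.2]
71.1417 [ 0.5  0.1 -0.3]
```

View pics/t7.png

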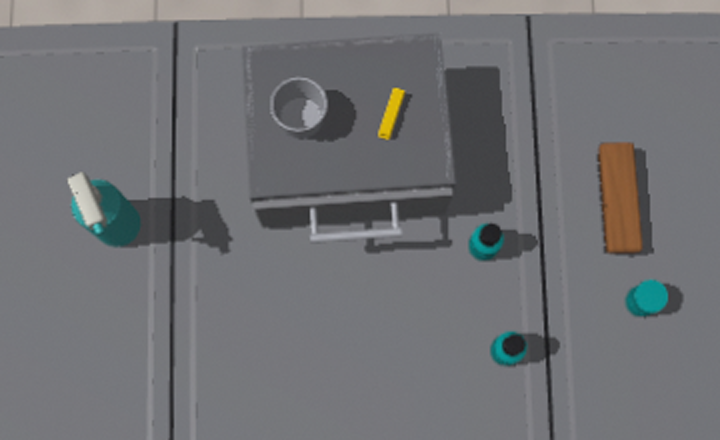

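View pics/s4.png

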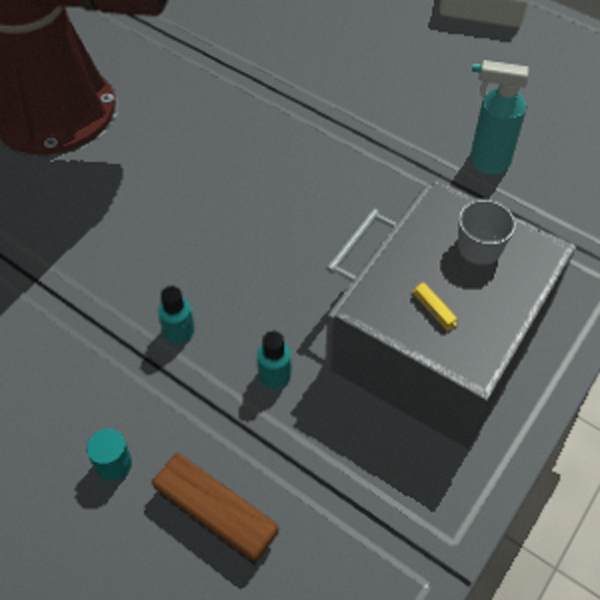

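The drawer is shut, with the panel flush and the handle bar at crop (355,236) in the top view. Cup, clip, spray bottle, brush and the turquoise items are unmoved.

```bash
python3 -c "
from station import *
wait(0.3); print(sign_off())"
```

```text
the job is handed in; nothing more can be done
None
```

The job is handed in at about 71 s of the 210 s limit; `sign_off()` gives no verdict. I pulled the drawer to its stop, stood the three amber bottles in back1, back2 and back3 and the one clear jar in front2, and pushed the drawer home.

**Before shutting:** the wrist and side pictures showed all four upright in their cells with the drawer out. I saw no other jars or bottles belonging to the job.

**After shutting:** the handle had travelled 159.8 mm to a firm stop, and the panel was flush in both camera views. Cup, clip, spray bottle, brush and the three turquoise look-alikes were where they started, and the gripper was clear of everything.

**What I could not check or what disagreed:**
- The contents could not be seen once the drawer was shut. That they still stand rests on the slow push, where the force along the travel stayed under about 15 N.
- The first top-view estimates of the jar and the two left bottles were about 13 to 23 mm off the later wrist-camera readings. I used the wrist readings, and every grasp held.

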